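Set the vacuum selector to the conical-flask port and start it

TASK

On the round white vacuum station, push the upright black tab sideways with your fingertips to turn the dial until the tab points squarely at the middle of the port label with the triangle. Only then press the push button on the small navy case all the way down, let it come up again, and finish clear of everything. Do not grip the tab, only push it, and leave the beaker, jar and cork ring where they stand.

Things in the scene. Friction and masses are not known exactly. Their poses are not given: they have to be found in the camera images.
- axis (a point): point on the turning axis of the selector dial, at the dial's upper face (53 mm above the bench). The axis is vertical. The dial is a grey disc 116 mm across on top of the fixed white round station (216 mm across, top face 42 mm above the bench; four steel hose stubs reach 19 mm beyond its side, 30 mm above the bench at most). An aluminium hub of 32 mm diameter stands 6 mm above the dial at the axis
- selector (a joint): angle of the selector dial, rad, growing anticlockwise seen from above, stops at -2.3 and 2.3. It starts within 0.45 of 0, where the tab points at a small black park dot on the station; the labels lie at about -1.85, -0.95, 0.95 and 1.85. The dial has no clicks: friction (about 0.12 N m, some 2.5 N at the tab) keeps it wherever it is left
- tab (a point): middle of the upright black tab on the dial, 44 mm from the axis and 71 mm above the bench. The tab is a radial fin 14 mm thick, 32 mm long (28 to 60 mm from the axis) and 36 mm tall above the dial face (its top is 89 mm above the bench). It turns with the dial. Fingers pressing on both its broad sides at once count as gripping
- pointer (a point): point that the tab points at: straight out from the axis through the tab, 85 mm from the axis, level with the port labels. It turns with the dial and coincides with a label's centre when the tab points squarely at it
- triangle (a point): centre of the top of a round white port label (40 mm across) bearing a raised black equal-sided triangle: the label to select; the label's centre is 85 mm from the dial axis. The four labels swap places between runs
- ring (a point): centre of the top of a round white port label (40 mm across) bearing a raised black open ring; the label's centre is 85 mm from the dial axis. The four labels swap places between runs
- bar (a point): centre of the top of a round white port label (40 mm across) bearing a raised black single straight bar; the label's centre is 85 mm from the dial axis. The four labels swap places between runs
- plus (a point): centre of the top of a round white port label (40 mm across) bearing a raised black plus sign; the label's centre is 85 mm from the dial axis. The four labels swap places between runs
- start_top (a point): centre of the top of the grey round push button (32 mm across) in a black housing on a fixed navy case (85 x 85 x 40 mm). Pressed straight down
- start (a joint): travel of the push button, m, 0 up to 0.006 fully down; a spring lifts it again, fully down takes 5 N
- beaker: bystander: open glass beaker, 68 mm across, 85 mm tall, origin at the centre of its underside
- jar: bystander: amber glass jar with a lid, 52 mm across, 90 mm tall, origin at the centre of its underside
- cork_ring: bystander: cork flask ring, 90 mm across, 25 mm tall, origin at the centre of its underside
There are look-alikes about, which are no part of the job. Leave any green or pink look-alike of the part that bears start_top alone.

How it is judged:
By the outcome, as a careful person would: the job done as asked, in the order asked, and still so for the second after the job is handed in, with the robot touching nothing.
It also fails if it takes over 54 s, if anything falls off the work surface, if the arm or the gripper's body presses on something with over 40 N, if the wrist force passes 120 N, or if a joint passes its speed limit or range.

ROBOT

A 6-joint arm with a two-finger parallel gripper is mounted at the origin on the work surface. World frame = base frame: x ahead of the robot, y to its left, z up, the work surface at z = 0. Lengths are in m, angles in rad, forces in N, time in s.
With the tool pointing down it reaches from about 0.375 to 0.975 m from the base axis. Payload 3.8 kg.
Tool frame: the origin (TCP) lies midway between the tips of the shut fingers; the grasp point (between the pads) lies 19 mm behind it; z points along the fingers, y is the line along which they close (so a half turn about z gives the same grasp; the last joint's range is limited). The gripper opens to 85 mm and grips with 20 to 120 N. Pads are 22 mm wide; open, the fingers measure 114 mm over their backs; the gripper's body (76 mm by 85 mm) begins 54 mm behind the grasp point. The pads swing forward as they close: fully open they stand 13 mm farther back than shut.
Start: joints at [-1.283, 0.264, 1.604, -0, 1.274, -0.037], TCP at [0.215, -0.64, 0.231] pointing down, gripper open.
Joint ranges: [-2.63, 2.63], [-0.94, 2.18], [0.31, 2.57], [-1.31, 4.45], [0, 2.66], [-2.55, 2.55]. Speed limits (rad/s): [2.57, 2.57, 3.14, 3.14, 3.14, 3.14].

INTERFACE

Orientations are given as a rotation vector (axis times angle).
In Python, from workcell import sensors, viewer, job gives the robot as it stands.
- The arm moves only by the shell command python3 -m inch 'ROWS' [FORCE]. ROWS is JSON, one flat list of numbers, 7 for each row, row after row: the shift along the tool's x, y, z in mm, then the turn, a rotation vector about the tool's x, y, z in degrees, then the finger opening in mm, from 0 to 85.4. A call has exactly 8 rows; each row shifts and turns the commanded pose from where the row before left it, along the tool's axes as they then stand; what a row does not reach is not made up. A row lasts 1/10 s, in which the tool goes at most 50 mm and 8.59 degrees, less where a joint would pass 70% of its speed; a pose out of reach is approached as far as the arm can. A call is refused whole if a number of a shift passes 50 or a number of a turn 8.59, either way. A call with a gripper value outside its range is refused whole. The fingers move at their own pace and stop on an object; FORCE is the grip in N (left out, the last holds). Time passes only in rows, so rows that do not move let the fingers close, or fill a call up. It gives the time, the measured TCP pose, the force, the opening and the grip force at its end, in the units of the state.
- sensors.read_state(): the state, without advancing time (a new reading comes with each control period).
- viewer.read_camera(name): name is "side" or "top"; returns the picture (480x640x3 uint8, red, green, blue); there is no depth.
- viewer.camera_params(name): a dict with "K" (3x3 intrinsics, pixels), "world_to_cam" (4x4, takes a point from world to camera coordinates). Camera axes: x right, y down, z forward; pixel columns grow to the right and rows downward; lengths in m; the calibration is good to about 2 mm. A picture is of the moment at which its call begins. camera_params takes no time and is no camera call.
- job.finish_job(): hands the job in; it is judged then, once.
The state is a dict: "time": time; "q": joint angles; "joint_vel": joint speeds; "joint_torque": joint torques, N m; "tool_pos": TCP position; "tcp_rot": TCP orientation; "wrist_force": force on the tool from outside, world axes, zero at the start; "torque": the same for the moment, N m; "width": opening from 0.0 (shut) to 1.0 (fully open); "grip_force": force on a finger pad.
Only numpy, scipy, OpenCV 4.12 (cv2) and the standard library are available. Lean on these libraries where they do the work, as an engineer would, in place of code of your own. Each camera call takes 0.05 s, during which the arm holds its last target. There are 200 camera calls.

## Working session

There is one attempt and no reset: what is moved stays moved. The work goes in short steps, Python scripts to look and compute and a shell command to move; the robot and the scene stay as the last step left them, time stands still between calls to the robot, and variables do not carry over. Pictures are saved under pics/ and viewed, at most 10 in all, crops included, and the job is handed in when it is done.

```bash
mkdir -p pics; python3 - <<'E'
from workcell import sensors, viewer
import cv2
for n in("top","side"):
    im=viewer.read_camera(n); cv2.imwrite(f"pics/{n}0.png",im[:,:,::-1])
    p=viewer.camera_params(n); print(n,p["K"],p["world_to_cam"])
s=sensors.read_state(); print(s["tool_pos"],s["tcp_rot"],s["time"])
E
```

```text
top [[505.49223458   0.         316.31055297]
 [  0.         505.49223458 240.62767424]
 [  0.           0.           1.        ]] [[ 0.01388277 -0.99988019 -0.0068469   0.02757873]
 [-0.98067978 -0.01227927 -0.1952342   0.58650113]
 [ 0.19512673  0.00942501 -0.98073275  0.89440758]
 [ 0.          0.          0.          1.        ]]
side [[567.93609403   0.         331.15657762]
 [  0.         567.93609403 243.73482644]
 [  0.           0.           1.        ]] [[-0.9985234  -0.05097225 -0.01878417  0.57991397]
 [-0.01903393  0.6521481  -0.7578526   0.06478737]
 [ 0.05087952 -0.75637602 -0.65215534  1.28373353]
 [ 0.          0.          0.          1.        ]]
[ 0.21520749 -0.6390853   0.23008179] [-3.09829286e+00 -5.07608984e-01  4.00558858e-04] 0.1
```

View pics/top0.png

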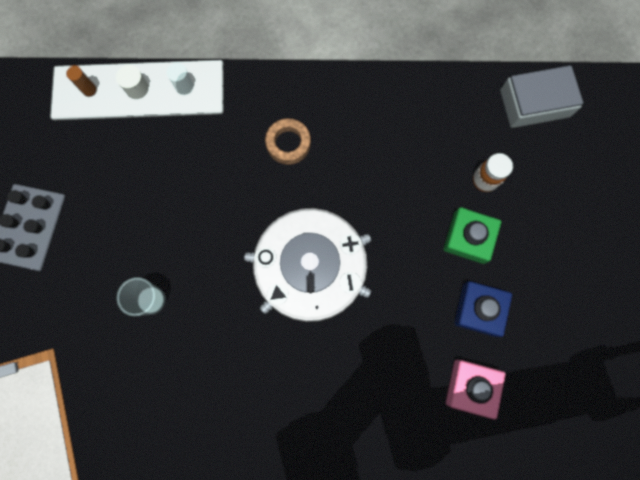

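View pics/side0.png

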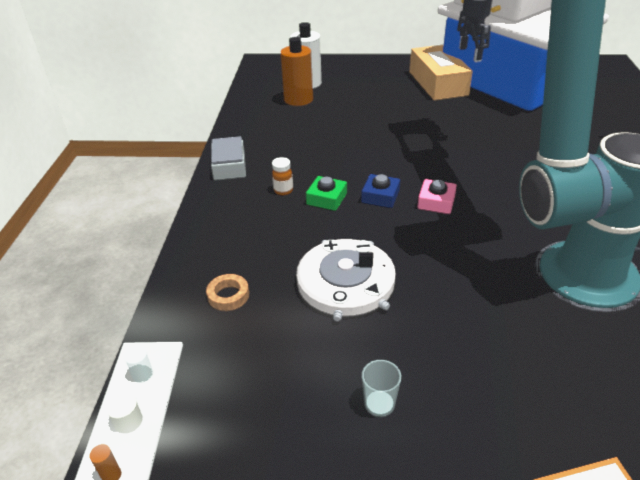

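The top view shows the station at about (310,263), with its tab pointing down-image at (310,285). The labels are ring (265,257), triangle (277,293), plus (350,244) and bar (350,283). There are three button cases: green (476,233), navy (487,308) and pink (480,390). Navy fits the description. I'll confirm it in a crop and measure.

```bash
cat > h.py <<'E'
import numpy as np, cv2
from workcell import viewer, sensors
def cast(n,uv,z):
    p=viewer.camera_params(n);T=p["world_to_cam"];R,t=T[:3,:3],T[:3,3]
    d=R.T@np.linalg.inv(p["K"])@np.array([*uv,1.]);c=-R.T@t
    return c+d*(z-c[2])/d[2]
def blobs(mask,lo,hi):
    n,l,s,c=cv2.connectedComponentsWithStats(mask.astype(np.uint8))
    return [(c[i],s[i,4],l==i) for i in range(1,n) if lo<=s[i,4]<=hi]
E
python3 - <<'E'
from h import *
im=cv2.imread("pics/top0.png"); g=im.max(2).astype(int)
sat=im.max(2).astype(int)-im.min(2)
# hub by white blob in the dial, station by outer contour
yy,xx=np.mgrid[:480,:640]; near=np.hypot(xx-310,yy-264)<62
w=(g>170)&(sat<40)&near
for c,a,m in blobs(w,40,20000): 
    cnt=max(cv2.findContours(m.astype(np.uint8),0,2)[0],key=cv2.contourArea)
    print("white",c,a,cv2.minEnclosingCircle(cnt), cast("top",c,.042),cast("top",c,.059))
dial=(g>80)&(g<150)&(np.hypot(xx-310,yy-264)<36)
for c,a,m in blobs(dial,200,9000):
    e=cv2.fitEllipse(cv2.convexHull(np.argwhere(m)[:,::-1].astype(np.int32)));print("dial",c,a,e,cast("top",e[0],.053))
dk=(g<100)&(np.hypot(xx-310,yy-264)<50)
for c,a,m in blobs(dk,4,2000): print("dark",c,a,cast("top",c,.044))
b,gr,r=[im[:,:,i].astype(int) for i in range(3)]
nv=(b>60)&(b>r*1.8)&(xx>440)&(xx<530)&(yy>270)&(yy<345)
for c,a,m in blobs(nv,50,9000): print("navy",c,a,cv2.minAreaRect(np.argwhere(m)[:,::-1].astype(np.float32)))
A=cv2.resize(im[200:330,245:375],(390,390),interpolation=2);B=cv2.resize(im[205:335,430:560],(390,390),interpolation=2)
cv2.imwrite("pics/crop.png",np.hstack([A,B]))
S=cv2.imread("pics/side0.png");A=cv2.resize(S[225:325,285:405],(480,400),interpolation=2);B=cv2.resize(S[165:220,345:415],(318,250),interpolation=2)
C=np.zeros((400,318,3),np.uint8);C[:250]=B;cv2.imwrite("pics/crops.png",np.hstack([A,C]))
E
```

```text
white [310.44629656 266.27525728] 6899 ((310.0811462402344, 263.8716125488281), 61.722137451171875) [0.53950732 0.04591104 0.042     ] [0.53701525 0.04556091 0.059     ]
white [265.12820513 256.61538462] 78 ((265.1440734863281, 256.6016845703125), 4.893161296844482) [0.55697197 0.13256032 0.042     ] [0.55416734 0.1306594  0.059     ]
white [309.31418919 261.05405405] 296 ((309.4545593261719, 261.3272705078125), 9.825154304504395) [0.54949691 0.0482249  0.042     ] [0.54682606 0.04783335 0.059     ]
dial [310.04270987 244.02650957] 679 ((309.2295227050781, 255.33370971679688), (43.7839469909668, 54.10478591918945), 86.54876708984375) [0.55866096 0.0483117  0.053     ]
dark [349.54 243.66] 50 [ 0.58374518 -0.02805103  0.044     ]
dark [266.         262.44444444] 9 [0.54546286 0.13030464 0.044     ]
dark [310.07751938 282.3875969 ] 129 [0.50861274 0.04606954 0.044     ]
dark [349.72 282.36] 25 [ 0.50964122 -0.0284675   0.044     ]
dark [277.36 293.44] 75 [0.48703515 0.10704544 0.044     ]
navy [484.63720074 309.29097606] 1629 ((485.41180419921875, 308.85296630859375), (47.779518127441406, 46.56684112548828), 14.03624439239502)
```

View pics/crop.png

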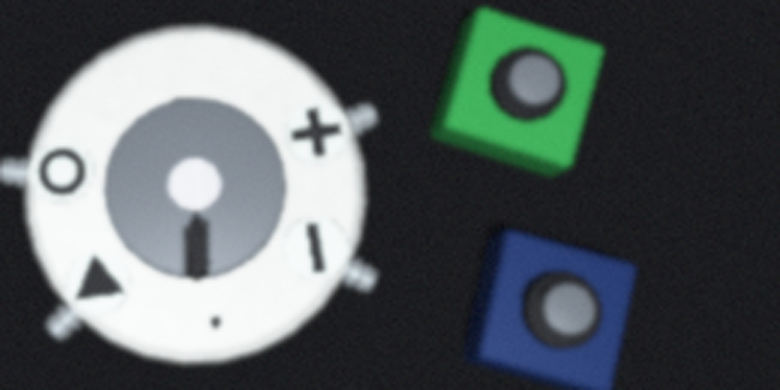

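View pics/crops.png

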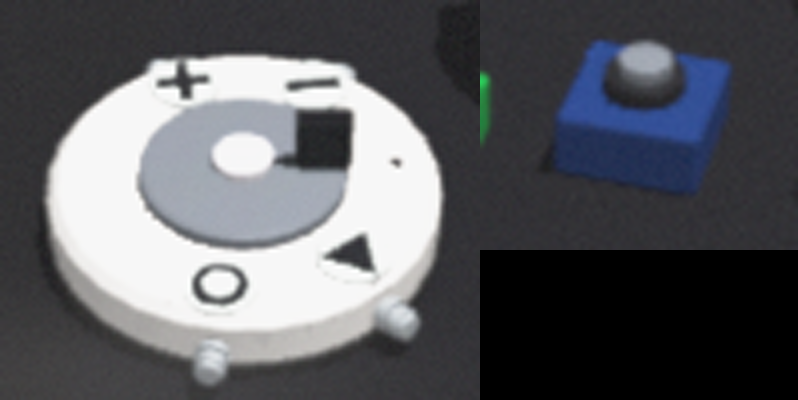

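The crop confirms the triangle label at (277,293), with the tab pointing near the park dot. It also confirms the grey button top on the navy case, at about (490,307) in the top view and (381,178) in the side view. Next I'll fit the axis and angles and triangulate the button.

```bash
cat >> h.py <<'E'
def tri(uvt,uvs):
    A=[cv2.Rodrigues(np.eye(3))[0]]; P=[]
    for n in("top","side"):
        p=viewer.camera_params(n);P.append(p["K"]@p["world_to_cam"][:3])
    X=cv2.triangulatePoints(P[0],P[1],np.array(uvt,float).reshape(2,1),np.array(uvs,float).reshape(2,1))
    return (X[:3]/X[3]).ravel()
def seltab(im,ax,zs=(.065,.075,.085),thr=70):
    "tab angle in the top picture: centroid of its dark blob, seen as a point z above the bench"
    yy,xx=np.mgrid[:480,:640]; g=im.max(2)
    w=(g<thr)&(np.hypot(xx-309.5,yy-262)<38)
    r=[]
    for c,a,m in blobs(w,30,2000):
        r.append((np.round(c,1),a,[round(float(np.degrees(np.arctan2(*(cast("top",c,z)[:2]-ax)[::-1])))%360,1) for z in zs]))
    return r
E
python3 - <<'E'
from h import *
from scipy.optimize import least_squares
im=cv2.imread("pics/top0.png")
L=np.array([cast("top",p,.044)[:2] for p in [(349.54,243.66),(349.72,282.36),(277.36,293.44),(265.13,256.6)]])
r=least_squares(lambda v:np.hypot(*(L-v).T)-.085,[.547,.048]);ax=r.x
print("axis",ax,r.fun,np.degrees(np.arctan2(*(L-ax).T[::-1])))
print("hub",cast("top",(309.31,261.05),.059))
print(seltab(im,ax))
S=cv2.imread("pics/side0.png")
def grey(I,x,y,R,lo):
    yy,xx=np.mgrid[:480,:640];mx=I.max(2).astype(int);mn=I.min(2)
    return [(c,a) for c,a,m in blobs((mx>lo)&(mx-mn<35)&(np.hypot(xx-x,yy-y)<R),15,900)]
for lo in(85,100,115,130):
  t=grey(im,490,307,14,lo);s=grey(S,381,179,10,lo);print(lo,t,s)
  if t and s: print(tri(t[0][0],s[0][0]))
E
```

```text
axis [0.54731853 0.04793814] [-7.31055440e-04  1.90386332e-04 -5.73942849e-04 -8.71808918e-05] [ -64.38851275 -116.24892945  135.56438962   83.67603373]
hub [0.54683361 0.0478413  0.059     ]
[(array([310.1, 282.7]), np.int32(86), [183.2, 183.4, 183.5])]
85 [(array([489.28979592, 307.74285714]), np.int32(245))] [(array([381.35353535, 178.35353535]), np.int32(99))]
[ 0.46368121 -0.28368656  0.05562232]
100 [(array([489.15720524, 307.76855895]), np.int32(229))] [(array([381.3372093 , 178.04651163]), np.int32(86))]
[ 0.46367655 -0.2830025   0.0570257 ]
115 [(array([489.22885572, 307.73134328]), np.int32(201))] [(array([381.23611111, 177.73611111]), np.int32(72))]
[ 0.46384655 -0.28281478  0.05809392]
130 [(array([489.07386364, 307.94318182]), np.int32(176))] [(array([381.18032787, 177.70491803]), np.int32(61))]
[ 0.46375653 -0.2824783   0.05836741]
```

```bash
python3 -m inch '[30,-32.5,0,0,0,0,0, 30,-32.5,0,0,0,0,0, 30,-32.5,0,0,0,0,0, 30,-32.5,0,0,0,0,0, 30,-32.5,0,0,0,0,0, 30,-32.5,0,0,0,0,0, 30,-32.5,0,0,0,0,0, 30,-32.5,0,0,0,0,0]' 40
python3 -m inch '[30,-32.5,0,0,0,0,0, 30,-32.5,0,0,0,0,0, 30,-32.5,0,0,0,0,0, 30,-32.5,0,0,0,0,0, 30,-32.5,0,0,0,0,0, 30,-32.5,0,0,0,0,0, 30,-32.5,0,0,0,0,0, 30,-32.5,0,0,0,0,0]'
python3 -m inch '[0,0,0,0,0,-8.5,0, 0,0,0,0,0,-8.5,0, 0,0,0,0,0,-8.5,0, 0,0,0,0,0,-8.5,0, 0,0,0,0,0,-8.5,0, 0,0,0,0,0,-8.5,0, 0,0,0,0,0,-8.5,0, 0,0,0,0,0,-8.5,0]'
```

```text
time: 0.9
tool_pos: [0.36, -0.3148, 0.2309]
tcp_rot: [-3.1, -0.507, 0.0]
wrist_force: [1.1, -0.0, 0.9]
width: -0.003
grip_force: 0.0
time: 1.7
tool_pos: [0.5045, 0.0081, 0.231]
tcp_rot: [3.1, 0.508, -0.001]
wrist_force: [0.3, -0.3, 0.3]
width: -0.002
grip_force: 0.0
time: 2.5
tool_pos: [0.5039, 0.0063, 0.2307]
tcp_rot: [-2.279, -2.161, 0.001]
wrist_force: [-0.3, -0.8, -0.7]
width: -0.0
grip_force: 0.0
```

```bash
python3 -m inch '[0,0,25,0,0,-6.4,0, 0,0,25,0,0,0,0, 0,0,25,0,0,0,0, 0,0,25,0,0,0,0, 0,0,25,0,0,0,0, 0,0,25,0,0,0,0, 0,0,17,0,0,0,0, 0,0,0,0,0,0,0]'
cat > st.py <<'E'
from h import *
import sys
s=sensors.read_state();im=viewer.read_camera("top")[:,:,::-1].copy();ax=np.array([.5473,.0479])
v=np.array(s["tcp_rot"]);R=cv2.Rodrigues(v)[0];yaw=np.degrees(np.arctan2(R[1,0],R[0,0]))
d=np.array(s["tool_pos"][:2])-ax;n=R[:2,0];t=np.array([-n[1],n[0]])
print("t",s["time"],"pos",s["tool_pos"],"yaw",yaw,"F",s["wrist_force"],"along n,out mm",d@n*1e3,d@t*1e3)
print(seltab(im,ax))
if len(sys.argv)>1: cv2.imwrite(sys.argv[1],cv2.resize(im[180:340,220:400],(540,480),interpolation=2))
E
python3 st.py
```

```text
time: 3.3
tool_pos: [0.5011, 0.0064, 0.0611]
tcp_rot: [-2.159, -2.275, 0.007]
wrist_force: [-0.3, 0.6, -0.6]
width: 0.003
grip_force: 0.0
t 3.3 pos [0.50114042 0.00639651 0.06106778] yaw 93.00865854284972 F [-0.32081492  0.64727871 -0.57728834] along n,out mm -39.023499734562655 48.27433045121616
[(array([303.5, 243.6]), np.int32(62), [19.5, 20.1, 20.8]), (array([283.3, 250.5]), np.int32(69), [69.7, 71.3, 73.0]), (array([319.4, 290.2]), np.int32(141), [199.6, 199.3, 199.0])]
```

```bash
python3 -m inch '[9,0,0,0,0,0,0, 8,0,0,0,0,0,0, 4,0,0,0,0,0,0, 2.54,-0.88,0,0,0,3,0, 2.54,-0.88,0,0,0,3,0, 2.54,-0.88,0,0,0,3,0, 2.54,-0.88,0,0,0,3,0, 2.54,-0.88,0,0,0,3,0]'
python3 st.py pics/push1.png
```

```text
time: 4.15
tool_pos: [0.5005, 0.0401, 0.0655]
tcp_rot: [2.441, 1.974, 0.002]
wrist_force: [-0.1, -3.9, 0.8]
width: -0.0
grip_force: 1.5
t 4.15 pos [0.50049988 0.04009546 0.06552018] yaw 77.94738531859957 F [-0.08317388 -3.94509378  0.79017349] along n,out mm -17.404821389830836 44.1388018512158
[(array([313.8, 292. ]), np.int32(46), [189.1, 189.1, 189.0]), (array([311.7, 298.2]), np.int32(40), [184.7, 184.8, 184.9])]
```

View pics/push1.png

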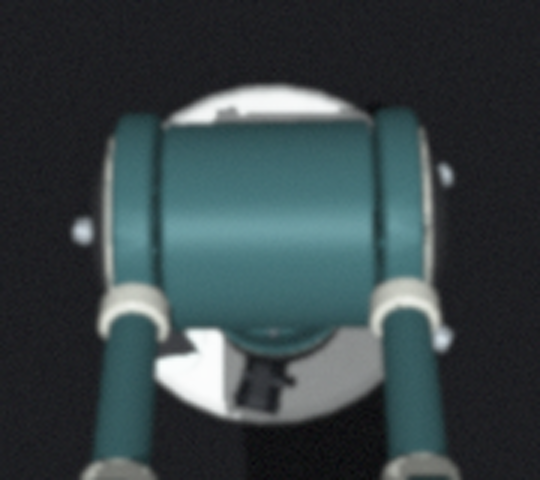

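The tab is in contact, at about (310,308) full-frame, and is being pushed with around 4 N. The arm hides most of the dial, so I'll carry on to just short of the target, back off and measure.

```bash
python3 -m inch '[2.64,-1.1,0,0,0,3.4,0, 2.64,-1.1,0,0,0,3.4,0, 2.64,-1.1,0,0,0,3.4,0, 2.64,-1.1,0,0,0,3.4,0, 2.64,-1.1,0,0,0,3.4,0, 2.64,-1.1,0,0,0,3.4,0, 2.64,-1.1,0,0,0,3.4,0, 2.64,-1.1,0,0,0,3.4,0]'
python3 st.py
python3 -m inch '[-12,0,0,0,0,0,0, -12,0,-10,0,0,0,0, 0,0,-50,0,0,0,0, 0,0,-50,0,0,0,0, -35,35,-30,0,0,0,0, -35,35,0,0,0,0,0, -35,35,0,0,0,0,0, -35,35,0,0,0,0,0]'
python3 st.py pics/chk1.png
python3 -c "
from h import *
S=viewer.read_camera('side')[:,:,::-1];cv2.imwrite('pics/s1f.png',S);cv2.imwrite('pics/s1.png',cv2.resize(S[225:325,285:405],(720,600),interpolation=2))"
```

```text
time: 5.0
tool_pos: [0.5005, 0.0627, 0.065]
tcp_rot: [2.837, 1.346, 0.001]
wrist_force: [-0.4, -2.8, 1.0]
width: 0.001
grip_force: 1.2
t 5.0 pos [0.50047477 0.06266222 0.06501528] yaw 50.77405918317375 F [-0.381054   -2.78222702  1.02991666] along n,out mm -18.17567436702545 45.608885974300186
[(array([345.5, 258.9]), np.int32(42), [273.0, 271.6, 270.2]), (array([301.1, 291.1]), np.int32(58), [166.2, 166.8, 167.4])]
time: 5.85
tool_pos: [0.5035, -0.1482, 0.2019]
tcp_rot: [2.836, 1.349, 0.003]
wrist_force: [0.1, 0.3, -0.2]
width: 0.001
grip_force: 0.0
t 5.85 pos [ 0.50352975 -0.14820073  0.20188703] yaw 50.891591477714805 F [ 0.14659126  0.25203956 -0.15269181] along n,out mm -179.77483936314366 -89.73458047257533
[(array([295.1, 277.3]), np.int32(114), [141.3, 143.0, 144.5])]
```

View pics/chk1.png

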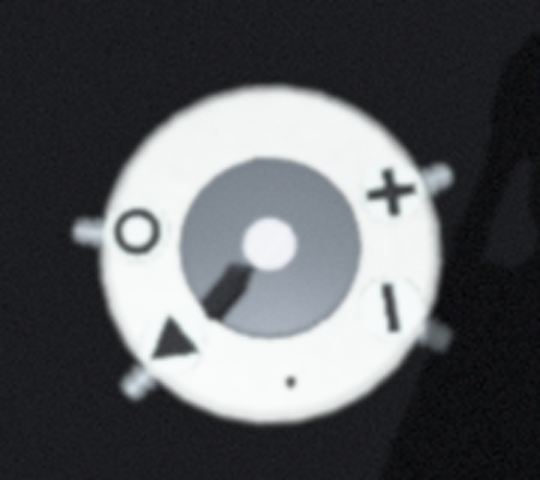

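The dial has turned, and the tab at (295,277) now points a few degrees short of the triangle at (277,293). I'll measure the angle from both long edges: the far top edge at z=89 mm and the near bottom edge at z=53 mm, each 7 mm off the centreline.

```bash
cat > edge.py <<'E'
from h import *
ax=np.array([.5473,.0479])
im=np.mean([viewer.read_camera("top") for _ in range(4)],0).max(2).astype(np.float32)
k=8; c0=np.array([270,240]); g=cv2.resize(im[240:310,270:330],None,fx=k,fy=k,interpolation=cv2.INTER_CUBIC)
def ang(thr):
    cs=cv2.findContours((g<thr).astype(np.uint8),0,cv2.CHAIN_APPROX_NONE)[0]
    m=min((c for c in cs if cv2.contourArea(c)>30*k*k),key=lambda c:np.hypot(*((c[:,0].mean(0)+.5)/k-.5+c0-[295,277])))
    P=(m[:,0]+.5)/k-.5+c0; out=[]
    for z,s in((.089,-1),(.053,1)):
        W=np.array([cast("top",p,z)[:2] for p in P])-ax
        r=np.hypot(*W.T);a=np.arctan2(W[:,1],W[:,0])
        # each boundary point on the edge: angle corrected by asin(7/r)
        for lo,hi in((.036,.045),(.045,.054)):
            q=(r>lo)&(r<hi);v=np.degrees(a-s*np.arcsin(.007/r))
            # the two sides of the blob: keep the one on the right side
            mid=np.median(np.degrees(a[q]));b=q&((np.degrees(a)-mid)*s>0)
            out.append((round(float(np.median(v[b])),1),int(b.sum())))
    return out
for t in(75,90,105): print(t,ang(t))
w=np.mean([viewer.read_camera("top") for _ in range(2)],0).max(2)
yy,xx=np.mgrid[:480,:640]
for c,a,m in blobs((w<110)&(np.hypot(xx-277,yy-293)<9),10,900):
    d=cast("top",c,.044)[:2]-ax;print("triangle",c,a,np.degrees(np.arctan2(d[1],d[0])),np.hypot(*d))
E
python3 edge.py
```

```text
75 [(145.7, 34), (144.9, 32), (139.1, 31), (139.4, 31)]
90 [(144.5, 32), (144.0, 32), (140.0, 32), (140.2, 31)]
105 [(143.5, 33), (143.2, 33), (140.8, 32), (140.8, 32)]
triangle [277.10465116 293.44186047] 86 135.31089375933945 0.08478247599494244
```

```bash
python3 -m inch '[35,-35,0,0,0,0,0, 35,-35,0,0,0,0,0, 35,-35,0,0,0,0,0, 35,-35,30,0,0,5.5,0, 0,0,50,0,0,0,0, 0,0,50,0,0,0,0, 0,0,10,0,0,0,0, 0,0,0,0,0,0,0]'; python3 st.py|head -1
```

```text
time: 7.05
tool_pos: [0.4824, 0.045, 0.0626]
tcp_rot: [-2.896, -1.212, 0.008]
wrist_force: [-0.0, -0.1, -0.6]
width: -0.001
grip_force: 0.0
t 7.05 pos [0.48241409 0.04502331 0.06257395] yaw 45.42045438456634 F [-0.03895326 -0.11066342 -0.5832574 ] along n,out mm -47.591976570664634 44.19722779533827
```

```bash
python3 -m inch '[10,0,0,0,0,0,0, 8,0,0,0,0,0,0, 4,0,0,0,0,0,0, 2,0,0,0,0,0,0, 2,0,0,0,0,0,0, 2,0,0,0,0,0,0, 2,0,0,0,0,0,0, 0,0,0,0,0,0,0]'; python3 st.py|head -1
python3 -m inch '[-12,0,0,0,0,0,0, -12,0,-10,0,0,0,0, 0,0,-50,0,0,0,0, 0,0,-50,0,0,0,0, -35,35,-30,0,0,0,0, -35,35,0,0,0,0,0, -35,35,0,0,0,0,0, -35,35,0,0,0,0,0]'; python3 edge.py
```

```text
time: 7.9
tool_pos: [0.5056, 0.0656, 0.0641]
tcp_rot: [-2.899, -1.21, 0.001]
wrist_force: [-1.5, -2.1, 2.0]
width: 0.001
grip_force: 1.3
t 7.9 pos [0.50557285 0.06559417 0.06405577] yaw 45.30246477251701 F [-1.460482   -2.0733195   2.03718613] along n,out mm -16.771829098002538 42.106335725448126
time: 8.75
tool_pos: [0.4899, -0.1447, 0.2009]
tcp_rot: [2.898, 1.21, 0.003]
wrist_force: [1.2, -0.1, -0.7]
width: -0.005
grip_force: 0.0
75 [(138.7, 31), (137.9, 31), (132.3, 29), (132.6, 31)]
90 [(137.4, 33), (136.8, 30), (133.1, 31), (133.2, 30)]
105 [(136.5, 33), (136.1, 34), (133.7, 31), (133.8, 33)]
triangle [277.17857143 293.51190476] 84 135.4407392074711 0.08477442970487109
```

```bash
python3 st.py pics/chk2.png
```

```text
t 9.05 pos [ 0.48970991 -0.14205279  0.19984344] yaw 45.307938112592794 F [-0.13908164 -0.28971606  0.41734972] along n,out mm -175.5397250244429 -92.65245444478441
[(array([292.8, 275.7]), np.int32(112), [134.2, 136.0, 137.7])]
```

View pics/chk2.png

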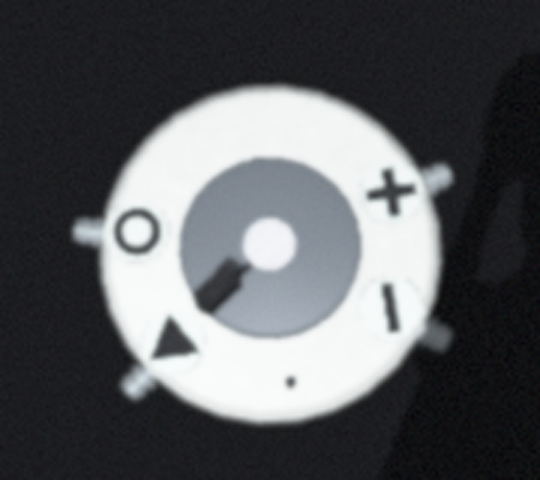

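The tab at (293,276) now points straight at the triangle: about 135.1° against 135.4°. Now the button.

```bash
python3 -m inch '[-29.6,20.1,0,0,0,0,0, -29.6,20.1,0,0,0,0,0, -29.6,20.1,0,0,0,0,0, -29.6,20.1,0,0,0,0,0, 0,0,40,0,0,0,0, 0,0,40,0,0,0,0, 0,0,40,0,0,0,0, 0,0,5,0,0,0,0]'; python3 st.py|head -1
```

```text
time: 9.9
tool_pos: [0.4604, -0.2792, 0.0697]
tcp_rot: [-2.889, -1.21, 0.009]
wrist_force: [-0.6, 1.2, -0.1]
width: -0.004
grip_force: 0.0
t 9.9 pos [ 0.46035611 -0.27920678  0.06973427] yaw 45.44130592834975 F [-0.64508875  1.1635815  -0.06200401] along n,out mm -294.0768792935426 -167.56047892482354
```

```bash
python3 -m inch '[0,4.5,0,0,0,0,0, 0,0,2,0,0,0,0, 0,0,2,0,0,0,0, 0,0,2,0,0,0,0, 0,0,2,0,0,0,0, 0,0,2,0,0,0,0, 0,0,2,0,0,0,0, 0,0,0,0,0,0,0]'; python3 st.py|head -1
```

```text
time: 10.75
tool_pos: [0.4668, -0.2865, 0.0627]
tcp_rot: [-2.899, -1.21, 0.001]
wrist_force: [-0.4, 0.1, -0.5]
width: 0.001
grip_force: 0.0
t 10.75 pos [ 0.46681284 -0.28646974  0.06271478] yaw 45.303436011064996 F [-0.41765393  0.06972593 -0.47344928] along n,out mm -294.29475107105793 -177.96602379509352
```

```bash
python3 -m inch '[0,-4.5,0,0,0,0,0, 0,0,2,0,0,0,0, 0,0,1,0,0,0,0, 0,0,1,0,0,0,0, 0,0,1,0,0,0,0, 0,0,1,0,0,0,0, 0,0,1,0,0,0,0, 0,0,0,0,0,0,0]'; python3 st.py|head -1
```

```text
time: 11.6
tool_pos: [0.4638, -0.2833, 0.0561]
tcp_rot: [-2.899, -1.21, 0.001]
wrist_force: [-2.7, 2.3, 4.7]
width: 0.003
grip_force: 2.4
t 11.6 pos [ 0.46379342 -0.28331349  0.05613652] yaw 45.309069991382565 F [-2.74746222  2.26069494  4.66768645] along n,out mm -294.1919385641308 -173.57081278534818
```

```bash
python3 -m inch '[0,0,1,0,0,0,0, 0,0,1,0,0,0,0, 0,0,1,0,0,0,0, 0,0,1,0,0,0,0, 0,0,0,0,0,0,0, 0,0,0,0,0,0,0, 0,0,0,0,0,0,0, 0,0,0,0,0,0,0]'; python3 st.py|head -1
```

```text
time: 12.45
tool_pos: [0.4641, -0.2835, 0.0556]
tcp_rot: [-2.899, -1.21, 0.001]
wrist_force: [-9.7, 7.9, 26.4]
width: 0.002
grip_force: 13.5
t 12.45 pos [ 0.46405573 -0.2835081   0.05562324] yaw 45.31418983512763 F [-9.65673386  7.94650864 26.41111547] along n,out mm -294.16134621769453 -173.86786826134468
```

```bash
python3 -c "
from h import *
S=viewer.read_camera('side')[:,:,::-1];T=viewer.read_camera('top')[:,:,::-1]
cv2.imwrite('pics/press.png',np.hstack([cv2.resize(S[150:215,345:415],(430,400),interpolation=2),cv2.resize(T[270:340,450:520],(370,400),interpolation=2)]))"
```

```text
(no output)
```

View pics/press.png

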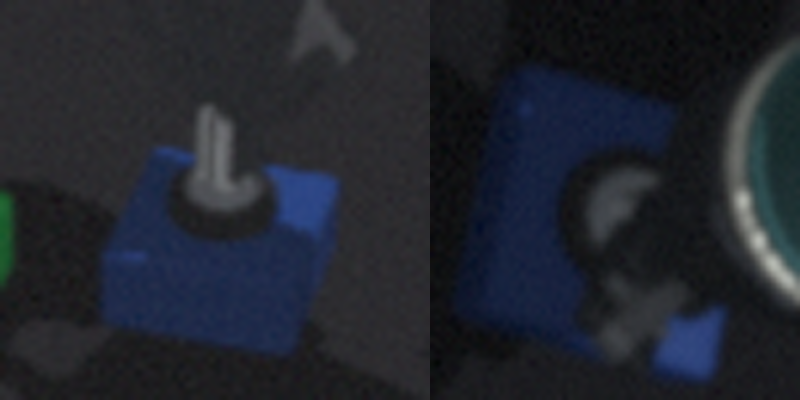

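The fingertips sit on the grey button, inside the dark housing, at about (381,181) in the side view. I'll check how far the button dropped by its lower edge in the side view.

```bash
python3 - <<'E'
from h import *
A=cv2.imread('pics/side0.png').max(2).astype(int);B=np.mean([viewer.read_camera('side') for _ in range(6)],0).max(2).astype(int)
for u in(377,379,381,383,385): print(u,A[174:194,u],B[174:194,u])
p=viewer.camera_params('side')
for z in(.058,.052):
    q=p['K']@(p['world_to_cam'][:3]@np.array([.4637,-.2828,z,1]));print(q[:2]/q[2])
s=sensors.read_state();print(s['tool_pos'],s['wrist_force'])
E
```

```text
377 [ 77 154 173 179 176 164 127 100  84  66  57  45  40  37  67 132 152 151
 149 138] [84 88 88 93 99 89 83 84 76 53 37 32 33 32 44 66 72 73 72 76]
379 [108 159 177 179 179 178 159 120  99  85  66  56  43  40  56 123 148 152
 151 143] [90 87 86 85 86 89 87 86 87 75 51 35 35 32 39 63 72 71 73 76]
381 [130 169 179 181 179 179 174 133 108  95  73  61  43  43  54 110 145 152
 151 147] [109 106 106 105 103 108 109  94  87  84  55  37  32  33  37  57  69  73
  73  75]
383 [104 161 178 180 181 181 174 137 111  91  69  61  49  43  62 131 151 153
 151 151] [49 48 49 47 48 65 88 88 85 72 46 36 35 32 37 64 73 73 72 73]
385 [ 67 122 165 180 180 174 135 111  97  75  60  56  45  45  77 136 150 152
 151 152] [44 44 44 48 67 86 86 84 78 54 38 35 33 33 45 65 72 73 73 73]
[381.01418037 177.72151245]
[380.92604843 179.63151273]
[ 0.46408448 -0.28352437  0.05563326] [-10.79586935   7.27703881  26.26394477]
```

The button's edge dropped about 3 px (≥6 mm). Spring force reached about 5 N and then a hard stop up to 26 N, so it is fully down. Now I'll release and retreat.

```bash
python3 -m inch '[0,0,-5,0,0,0,0, 0,0,-10,0,0,0,0, 0,0,-30,0,0,0,0, 0,0,-45,0,0,0,0, 0,0,-45,0,0,0,0, -45,0,-20,0,0,0,0, -45,0,0,0,0,0,0, -45,0,0,0,0,0,0]'
python3 -m inch '[-45,0,0,0,0,0,0, 0,0,0,0,0,0,0, 0,0,0,0,0,0,0, 0,0,0,0,0,0,0, 0,0,0,0,0,0,0, 0,0,0,0,0,0,0, 0,0,0,0,0,0,0, 0,0,0,0,0,0,0]'
python3 edge.py; python3 - <<'E'
from h import *
S=viewer.read_camera('side').max(2).astype(int);print(S[174:194,381])
cv2.imwrite('pics/end.png',viewer.read_camera('top')[:,:,::-1])
E
```

```text
time: 13.7
tool_pos: [0.3694, -0.3815, 0.2092]
tcp_rot: [2.893, 1.21, 0.002]
wrist_force: [-0.2, -0.3, -1.0]
width: 0.002
grip_force: 0.0
time: 14.5
tool_pos: [0.3379, -0.4111, 0.2072]
tcp_rot: [2.898, 1.212, 0.0]
wrist_force: [-0.3, -0.2, 0.2]
width: 0.002
grip_force: 0.0
75 [(138.7, 30), (137.9, 32), (132.3, 29), (132.5, 32)]
90 [(137.4, 34), (136.8, 29), (133.0, 32), (133.2, 28)]
105 [(136.3, 33), (136.1, 33), (133.7, 32), (133.9, 32)]
triangle [277.12941176 293.50588235] 85 135.39146597329932 0.08483219948129674
[112 149 158 156 158 158 150 115  93  83  65  51  40  37  46  96 125 130
 131 129]
```

View pics/end.png

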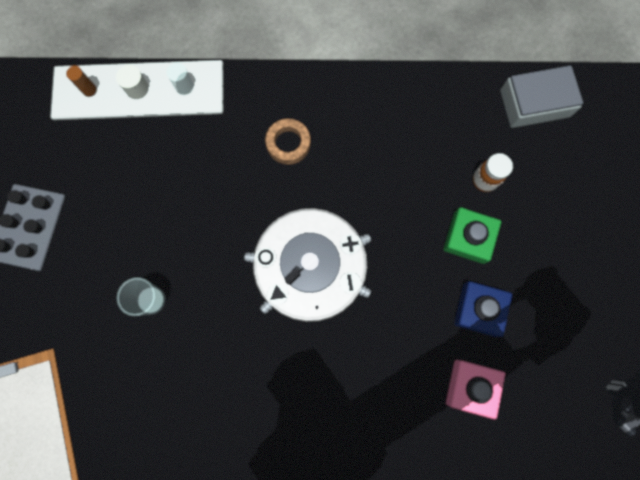

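The tab at (293,276) still points at the triangle. The navy button at (488,308) is up again, the bystanders haven't moved and the arm is clear.

```bash
python3 -c "
from workcell import job; print(job.finish_job())"
```

```text
the job is handed in; nothing more can be done
None
```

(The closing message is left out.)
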